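# Raise the telescopic camera stand to its second stop and hold it

## Robot

A 7-joint arm with a two-finger parallel gripper is mounted at the origin on a cart in front of the work surface, level with it; the furniture and walls round the work are solid. World frame = base frame: x ahead of the robot, y to its left, z up, the work surface at z = 0. Lengths are in m, angles in rad, forces in N, time in s.
With the tool pointing down it reaches from about 0.4 to 0.85 m from the base axis. Payload 10.4 kg.
Tool frame: the origin (TCP) lies where the fingers leave the gripper's body, on its centre line; the fingertips stand 73 mm ahead of it and the grasp point (between the pads) lies 54 mm ahead of it; z points along the fingers, y is the line along which they close (so a half turn about z gives the same grasp; the last joint's range is limited). The gripper opens to 85 mm and grips with 20 to 120 N. Pads are 22 mm wide; open, the fingers measure 114 mm over their backs; the gripper's body (76 mm by 85 mm) begins 54 mm behind the grasp point. The pads swing forward as they close: fully open they stand 13 mm farther back than shut.
Start: joints at [-1.165, 0.332, -0.065, 1.46, 0.022, 1.35, -0.088], TCP at [0.26, 0.568, 0.304] pointing down, gripper open.
Joint ranges: [-2.6, 2.6], [-0.5, 2.12], [-1.47, 1.34], [0.16, 2.42], [-1.27, 4.41], [0.06, 2.06], [-2.6, 2.6]. Speed limits (rad/s): [2.22, 2.22, 2.79, 2.79, 3.14, 3.14, 3.14].

## Interface

Orientations are given as a unit quaternion [x, y, z, w].
In Python, from workcell import manip, camera gives the robot as it stands. The module is installed in compiled form; this text tells all that it offers.
- The arm moves only by the shell command python3 -m creep 'ROWS' [OPENING] [FORCE]. ROWS is JSON, a list of rows, each a list of 2 entries, a list of its own where there are three numbers: the shift along the tool's x, y, z in mm, then the turn about the tool's z in rad. In form: [[[tx, ty, tz], twist], ...]. A call has 1 to 5 rows; each row is the pose to reach, as a shift and turn from the pose commanded when the call began, along the tool's axes at that moment; what a row does not reach only later rows make up. A row lasts 1/12 s, in which the tool goes at most 41.7 mm and 7.16 degrees, less where a joint would pass 70% of its speed; a pose out of reach is approached as far as the arm can. A call with a gripper value outside its range is refused whole. OPENING is the opening, from 0 (shut) to 1 (fully open), set as the call begins (- or left out, the last holds). The fingers move at their own pace and stop on an object; FORCE is the grip in N (left out, the last holds). Time passes only in rows, so rows that repeat a pose let the fingers close. It gives the time, the measured TCP pose, the force, the opening and the grip force at its end, in the units of the state.
- manip.get_obs(): the state, without advancing time (a new reading comes with each control period).
- camera(name): name is "side" or "top" or "wrist"; returns a dict with "pixels" (480x640x3 uint8, red, green, blue), "z_map" (480x640 float32, m along the optical axis (not along the pixel's ray), 0 where there is no reading), "fx", "fy", "cx", "cy" (pixels), "extrinsics" (4x4, takes a point from world to camera coordinates). Camera axes: x right, y down, z forward; pixel columns grow to the right and rows downward; lengths in m; the calibration is good to about 2 mm. A picture is of the moment at which its call begins.
- manip.hand_in(): hands the job in; it is judged then, once.
The state is a dict: "clock": time; "joint_pos": joint angles; "joint_velocities": joint speeds; "tau": joint torques, N m; "position": TCP position; "ee_rot": TCP orientation; "ft_force": force on the tool from outside, world axes, zero at the start; "torque": the same for the moment, N m; "grip_width": opening from 0.0 (shut) to 1.0 (fully open); "grasp_force": force on a finger pad.
Only numpy, scipy, OpenCV 4.12 (cv2) and the standard library are available. Lean on these libraries where they do the work, as an engineer would, in place of code of your own. Each camera call takes 0.05 s, during which the arm holds its last target. There are 200 camera calls.

## Task

Raise the small camera above the bowl with the lime for an overhead shot. First turn the clamp knob anticlockwise (seen from above) all the way to its open stop, about a quarter turn, so that its yellow tab swings clear of the steel lug; then take the grey grip block on the telescopic tube from above, squeezing in the red button on its side, and pull it straight up past the first stop to the second stop, the top of its travel. Finish while still holding the block there with the button squeezed in, and leave the bowl, the lime and the ramekin where they are.

Things in the scene. Friction and masses are not known exactly. Their poses are not given: they have to be found in the camera images.
- stand: Camera stand fixed to the worktop; origin on the worktop under its tube's axis. Axes: z up, +y to the camera, -y to the clamp knob, -x to the red button. Base plate 100 (x) by 190 (y) by 10 mm, y -140 to +50 mm; dark outer tube 31 mm thick with a black collar 38 mm thick, top at height 125 mm; clamp post 92 mm from the tube at -y.
- grip_block (a point): Centre of the grey grip block on the sliding inner tube: 40 (x) by 32 (y) by 45 mm (z), 152.5 mm above the worktop when home; axes as the stand's. Red button in the middle of its -x side, +x side plain. Grasp from above, fingers closing along x, one on the button, one on the plain side: 47 mm across with the button out, 41 mm with it in.
- button_face (a point): Middle of the outer face of the red round button, 20 mm in diameter, 7 mm proud of the -x side of the grip block. It is pressed along +x.
- button (a joint): Press of the red button, 0 out to 0.006 m fully in; springs back. 2 N to start, 5 N fully in. Pressed by over 4 mm it frees the catch; let out, it catches at home, at the first or at the second stop.
- mast (a joint): Height by which the inner tube is drawn out: 0 home, 0.045 m first stop (black ring above the collar), 0.090 m second stop (wide red ring above the collar), the solid end of travel. The sliding part weighs 0.3 to 0.55 kg and sinks if let go with the button in. With the button held in it passes the first stop without catching.
- knob_grip (a point): Point on the clamp knob's vertical axis at the height to grip, 190 mm above the worktop; turns with the knob. Grip: upright black bar 46 mm long (its y), 14 mm thick (its x), height 166 to 206 mm: grasp it from above, fingers closing along its x. A yellow tab below it, 16 mm wide, height 142 to 150 mm, reaches 62 mm from the axis along its +y.
- clamp (a joint): Turn of the clamp knob, anticlockwise from above: 0 = yellow tab points at the tube, over the lug, blocking the inner tube; 1.6 rad = open stop, tab pointing to the stand's -x, clear of the lug. Stiff (0.06 N m), stays where it is left.
- camera (a point): Centre of the black camera, 60 (x) by 36 (y) by 34 mm, lens down, on a flat arm from the grip block, with which it rises; 100 mm from the tube at the stand's +y; 142 mm above the worktop when home.
- lug (a point): Middle of the top of the flat steel lug at the foot of the grip block, 140 mm above the worktop when home; 44 mm wide (x), it ends 42 mm from the tube's axis at the stand's -y.
- bowl: Bystander: loose small wooden bowl, 124 mm wide, 45 mm high, under the camera. Origin at the centre of its underside.
- lime_center (a point): Bystander: centre of a loose green lime, about 50 mm, lying in the small bowl.
- ramekin: Bystander: loose small white ramekin, 69 mm wide, 42 mm high. Origin at the centre of its underside.

How it is judged:
By the outcome, as a careful person would: the job done as asked, in the order asked, and still so for the second after the job is handed in, while the arm keeps its last pose, push and grip.
It also fails if it takes over 43 s, if anything falls off the work surface, if the arm or the gripper's body presses on something with over 40 N, if the wrist force passes 120 N, or if a joint passes its speed limit or range.

## Working session

There is one attempt and no reset: what is moved stays moved. The work goes in short steps, Python scripts to look and compute and a shell command to move; the robot and the scene stay as the last step left them, time stands still between calls to the robot, and variables do not carry over. Pictures are saved under pics/ and viewed, at most 10 in all, crops included, and the job is handed in when it is done.

```bash
mkdir -p pics; cat > h.py <<'E'
import numpy as np, cv2
from workcell import manip, camera
def snap(n,f):
    c=camera(n); cv2.imwrite(f'pics/{f}.png',c['pixels'][...,::-1]); np.savez(f'pics/{f}.npz',**c); return c
def world(f,u,v,r=1):
    c=np.load(f'pics/{f}.npz'); p=c['z_map'][v-r:v+r+1,u-r:u+r+1]; z=np.median(p[p>0])
    q=np.array([(u-c['cx'])/c['fx']*z,(v-c['cy'])/c['fy']*z,z,1]); return (np.linalg.inv(c['extrinsics'])@q)[:3]
def proj(f,P):
    c=np.load(f'pics/{f}.npz'); q=(c['extrinsics']@np.append(P,1))[:3]; return q[0]/q[2]*c['fx']+c['cx'],q[1]/q[2]*c['fy']+c['cy']
E
python3 - <<'E'
from h import *
snap('top','top1');snap('side','side1')
print(manip.get_obs())
E
```

```text
{'clock': 0.1, 'joint_pos': array([-1.16457593,  0.33280447, -0.06468892,  1.46089873,  0.02161187,
        1.34987716, -0.08852951]), 'joint_velocities': array([-0.00056337,  0.00073602,  0.00126581, -0.00015615,  0.00107615,
       -0.00187253, -0.00063732]), 'tau': array([ 2.36560969e-03, -6.26750135e+01,  4.96806297e-02, -3.92423916e+01,
        1.62742089e-02,  7.11085697e-03,  2.40988635e-05]), 'position': array([0.25977675, 0.56817687, 0.30317826]), 'ee_rot': array([ 2.12779572e-01,  9.77100014e-01, -6.38052279e-04, -1.00891810e-04]), 'ft_force': array([-0.46824654, -0.26467707, -0.13787612]), 'torque': array([-0.00985976,  0.01325591, -0.00464539]), 'grasp_force': 0.0, 'grip_width': 0.9968398882612418}
```

View pics/top1.png

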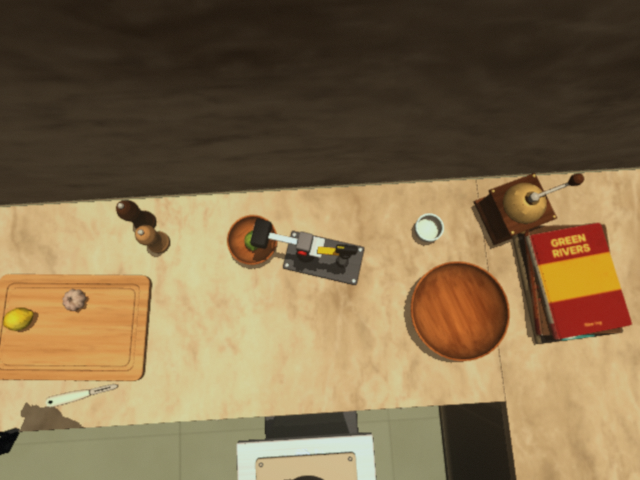

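View pics/side1.png

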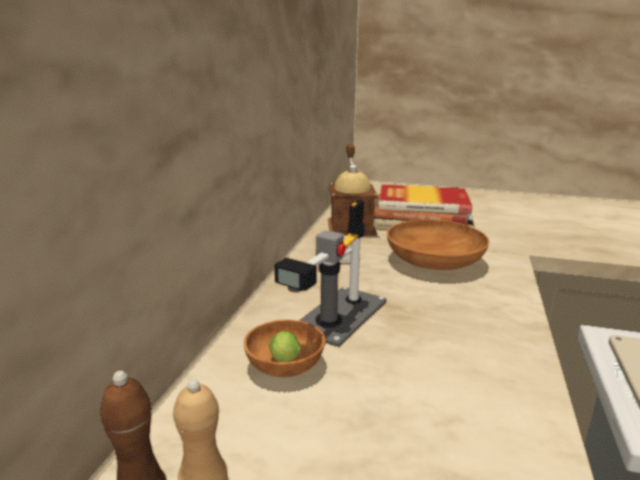

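The top view shows the stand at about (325,256), with the camera over the bowl at (260,235), the block at (306,243), the red button at (302,253) and the knob bar at (343,252). I'll enlarge it to read the positions.

```bash
python3 - <<'E'
from h import *
im=cv2.imread('pics/top1.png')[205:295,220:370]
cv2.imwrite('pics/top1c.png',cv2.resize(im,None,fx=5.3,fy=5.3,interpolation=cv2.INTER_CUBIC))
for u,v in [(306,238),(292,235),(362,248),(355,283),(285,268),(342,248),(348,250),(326,251),(260,232),(429,228),(320,300),(320,200)]: print(u,v,world('top1',u,v,0).round(4))
E
```

```text
306 238 [ 0.5902 -0.0329  0.1756]
292 235 [0.6332 0.0038 0.0074]
362 248 [ 0.589  -0.1695  0.0097]
355 283 [ 0.5027 -0.1453  0.0098]
285 268 [0.5513 0.0257 0.0022]
342 248 [ 0.5588 -0.1071  0.2044]
348 250 [ 0.5539 -0.1193  0.2036]
326 251 [ 0.5635 -0.0749  0.1498]
260 232 [0.6134 0.0678 0.1575]
429 228 [ 0.6309 -0.3437  0.0042]
320 300 [ 0.467  -0.0567  0.    ]
320 200 [ 0.7232 -0.0726 -0.0032]
```

View pics/top1c.png

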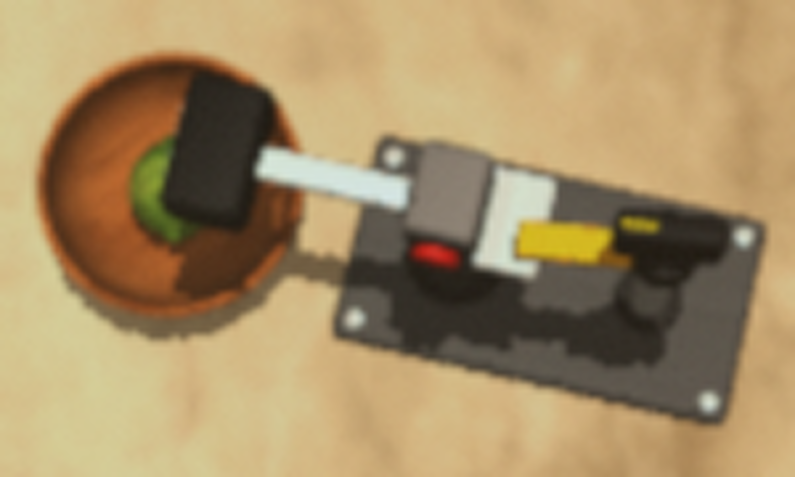

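```bash
cat > fit.py <<'E'
from h import *
c=np.load('pics/top1.npz');E=np.linalg.inv(c['extrinsics'])
def onplane(u,v,h):
    d=E[:3,:3]@np.array([(u-c['cx'])/c['fx'],(v-c['cy'])/c['fy'],1]);o=E[:3,3];return (o+d*(h-o[2])/d[2])[:2]
px=np.array([(383,137),(763,218),(722,422),(337,338)])/5.3+[220,205]
W=np.array([onplane(u,v,.01) for u,v in px]);L=np.array([(50,50),(50,-140),(-50,-140),(-50,50)])/1e3
w=W-W.mean(0);l=L-L.mean(0)
yaw=np.arctan2((l[:,0]*w[:,1]-l[:,1]*w[:,0]).sum(),(l*w).sum())
R=np.array([[np.cos(yaw),-np.sin(yaw)],[np.sin(yaw),np.cos(yaw)]]);t=W.mean(0)-R@L.mean(0)
print('yaw',yaw,'t',t,'knob',t+R@[0,-.092],(W-t-L@R.T).round(4).tolist())
# cross-check tops: block top (415..490,145..240), bar top
for n,q,h in [('block',[(425,143),(490,158),(475,240),(410,225)],.175),('bar',[(616,207),(728,222),(722,250),(613,240)],.206)]:
    Q=np.array([onplane(*(np.array(p)/5.3+[220,205]),h) for p in q]);print(n,Q.mean(0),Q.round(4).tolist())
o=manip.get_obs();from scipy.spatial.transform import Rotation as S
print(S.from_quat(o['ee_rot']).as_matrix().round(3).tolist())
E
python3 fit.py
```

```text
yaw -0.27462434939359515 t [ 0.58312915 -0.02953927] knob [ 0.55818009 -0.11809177] [[-0.0015, -0.0025], [0.0001, 0.0031], [0.0015, 0.0027], [-0.0, -0.0033]]
block [ 0.58366393 -0.03015107] [[0.6044, -0.0211], [0.5965, -0.0472], [0.563, -0.0392], [0.5708, -0.0132]]
bar [ 0.55720417 -0.11599111] [[0.5675, -0.0955], [0.5589, -0.1391], [0.5479, -0.1359], [0.5545, -0.0934]]
[[-0.909, 0.416, -0.0], [0.416, 0.909, -0.001], [-0.0, -0.001, -1.0]]
```

Stand pose: yaw ≈ -0.275, tube at (0.583, -0.030), knob at (0.557, -0.117). I'll set out towards a point above the knob.

```bash
python3 -m creep '[[[-28,-25,-5],0],[[-56,-50,-10],0],[[-83,-75,-15],0],[[-111,-100,-20],0],[[-139,-125,-25],0]]' 0.7
python3 -m creep '[[[-28,-25,-2],0],[[-56,-50,-4],0],[[-83,-75,-6],0],[[-111,-100,-8],0],[[-139,-125,-10],0]]'
python3 -m creep '[[[-28,-25,0],0],[[-56,-50,0],0],[[-83,-75,0],0],[[-111,-100,0],0],[[-139,-125,0],0]]'
python3 -m creep '[[[-28,-25,0],0],[[-56,-50,0],0],[[-83,-75,0],0],[[-111,-100,0],0],[[-139,-125,0],0]]'
cat >> h.py <<'E'
from scipy.spatial.transform import Rotation as S
def go(x,y,z,ang):
    "shift in tool mm and twist to reach TCP x,y,z with tool y axis at world angle ang"
    o=manip.get_obs();R=S.from_quat(o['ee_rot']).as_matrix();a=np.arctan2(R[1,1],R[0,1])
    d=R.T@(np.array([x,y,z])-o['position'])*1e3
    print('t',round(o['clock'],2),'pos',o['position'].round(4),'yang',a.round(3),'shift',d.round(1),'twist',round((a-ang+np.pi)%(2*np.pi)-np.pi,3),'F',o['ft_force'].round(1),'g',round(o['grip_width'],3),round(o['grasp_force'],1),'q',o['joint_pos'].round(2).tolist())
E
python3 -c "
from h import *
go(.5575,-.117,.34,-.2)"
```

```text
clock: 0.52
position: [0.3346, 0.3951, 0.3288]
ee_rot: [0.213, 0.977, -0.0, -0.0]
ft_force: [0.9, -0.8, 0.4]
grip_width: 0.699
grasp_force: 0.0
clock: 0.93
position: [0.4089, 0.2236, 0.3389]
ee_rot: [0.213, 0.977, 0.0, -0.0]
ft_force: [1.2, -0.5, -0.2]
grip_width: 0.701
grasp_force: 0.0
clock: 1.35
position: [0.4833, 0.0521, 0.3388]
ee_rot: [0.213, 0.977, 0.0, -0.0]
ft_force: [0.9, 0.1, -0.3]
grip_width: 0.699
grasp_force: 0.0
clock: 1.77
position: [0.5579, -0.1191, 0.3388]
ee_rot: [0.213, 0.977, 0.0, -0.0]
ft_force: [1.0, 0.6, 0.5]
grip_width: 0.699
grasp_force: 0.0
t 1.77 pos [ 0.5579 -0.1191  0.3388] yang 1.142 shift [ 1.2  1.8 -1.2] twist 1.342 F [1.  0.6 0.5] g 0.699 0.0 q [-0.37, 0.21, 0.59, 1.59, -0.12, 1.38, 1.37]
```

```bash
python3 -m creep '[[[0,0,0],0.12],[[0,0,0],0.24],[[0,0,0],0.36],[[0,0,0],0.48],[[0,0,0],0.6]]' >/dev/null
python3 -m creep '[[[0,0,0],0.12],[[0,0,0],0.24],[[0,0,0],0.36],[[0,0,0],0.48],[[0,0,0],0.6]]' > /dev/null
python3 -m creep '[[[0,0,0],0.1],[[0,0,0],0.14],[[0,0,0],0.14]]' >/dev/null
python3 -c "
from h import *
go(.5575,-.117,.34,-.2);snap('wrist','w1')"
```

```text
t 2.85 pos [ 0.5575 -0.1173  0.3386] yang -0.2 shift [ 0.3 -0.1 -1.4] twist 0.0 F [-0.  -0.1 -0.4] g 0.7 0.0 q [-0.51, 0.22, 0.75, 1.59, -0.15, 1.39, 0.06]
```

View pics/w1.png

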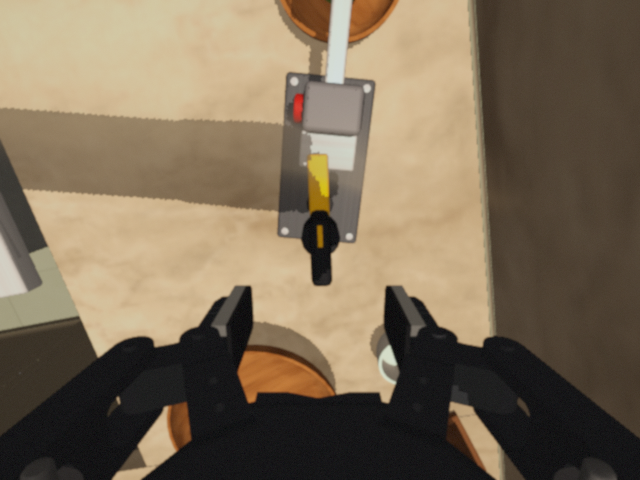

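```bash
cat >> h.py <<'E'
def band(f,z0,z1,x,y,r):
    c=np.load(f'pics/{f}.npz');z=c['z_map'];v,u=np.nonzero(z>0);d=z[v,u]
    P=np.c_[(u-c['cx'])/c['fx']*d,(v-c['cy'])/c['fy']*d,d,np.ones_like(d)]@np.linalg.inv(c['extrinsics']).T
    m=(P[:,2]>z0)&(P[:,2]<z1)&(np.hypot(P[:,0]-x,P[:,1]-y)<r);P=P[m,:2].astype(np.float32)
    print(len(P),cv2.minAreaRect(P),'mean z')
E
python3 -c "
from h import *
band('w1',.2,.212,.557,-.117,.05)
band('w1',.14,.155,.557,-.117,.09)
band('w1',.168,.18,.583,-.03,.05)
"
```

```text
1395 ((0.559991180896759, -0.11633200943470001), (0.04559684544801712, 0.014022570103406906), 80.812255859375) mean z
1892 ((0.5742070078849792, -0.07245446741580963), (0.07879792898893356, 0.04630550369620323), 80.37310791015625) mean z
3012 ((0.5863674283027649, -0.02889636531472206), (0.032062094658613205, 0.040486447513103485), 73.24227142333984) mean z
```

```bash
python3 -m creep '[[[1,3,20],-0.04],[[1,3,45],-0.04],[[1,3,70],-0.04],[[1,3,94],-0.04],[[1,3,94],-0.04]]' 0.5
python3 -c "
from h import *
go(.56,-.1163,.244,-.16)"
python3 -m creep '[[[0,0,0],0],[[0,0,0],0],[[0,0,0],0],[[0,0,0],0],[[0,0,0],0]]' 0 50
python3 -c "
from h import *
go(.56,-.1163,.244,-.16)"
```

```text
clock: 3.32
position: [0.5588, -0.1164, 0.2405]
ee_rot: [0.76, 0.65, -0.003, -0.002]
ft_force: [0.0, 0.9, -0.7]
grip_width: 0.502
grasp_force: 0.0
t 3.32 pos [ 0.5588 -0.1164  0.2405] yang -0.156 shift [ 0.3  1.2 -3.5] twist 0.004 F [ 0.   0.9 -0.7] g 0.502 0.0 q [-0.47, 0.31, 0.72, 1.72, -0.21, 1.2, 0.15]
clock: 3.73
position: [0.5596, -0.1172, 0.2465]
ee_rot: [0.761, 0.649, -0.0, -0.001]
ft_force: [-13.4, 3.2, 8.8]
grip_width: 0.156
grasp_force: 49.5
t 3.73 pos [ 0.5596 -0.1172  0.2465] yang -0.158 shift [0.9 0.2 2.5] twist 0.002 F [-13.4   3.2   8.8] g 0.156 49.5 q [-0.47, 0.3, 0.72, 1.71, -0.21, 1.21, 0.14]
```

```bash
python3 -m creep '[[[0,-0.5,0],-0.08],[[0,-0.5,0],-0.16],[[0,-0.5,0],-0.24],[[0,-0.5,0],-0.32],[[0,-0.5,0],-0.4]]'
python3 -m creep '[[[0,0,0],-0.08],[[0,0,0],-0.16],[[0,0,0],-0.24],[[0,0,0],-0.32],[[0,0,0],-0.4]]'
python3 -c "
from h import *
go(.56,-.1163,.244,1.31);print(manip.get_obs()['torque'])"
```

```text
clock: 4.15
position: [0.5596, -0.1171, 0.2466]
ee_rot: [0.615, 0.789, 0.0, -0.001]
ft_force: [-9.6, 2.0, 6.4]
grip_width: 0.154
grasp_force: 49.1
clock: 4.57
position: [0.5596, -0.117, 0.2465]
ee_rot: [0.446, 0.895, 0.0, -0.001]
ft_force: [-9.0, 2.3, 4.7]
grip_width: 0.157
grasp_force: 49.0
t 4.57 pos [ 0.5596 -0.117   0.2465] yang 0.646 shift [0.4 0.7 2.5] twist -0.664 F [-9.   2.3  4.7] g 0.157 49.0 q [-0.37, 0.28, 0.59, 1.71, -0.17, 1.2, 0.91]
[ 0.40682554  1.82103726 -0.06498883]
```

```bash
python3 -m creep '[[[0,0,0],-0.1],[[0,0,0],-0.2],[[0,0,0],-0.3],[[0,0,0],-0.4],[[0,0,0],-0.5]]'
python3 -m creep '[[[0,0,0],-0.06],[[0,0,0],-0.12],[[0,0,0],-0.18],[[0,0,0],-0.22],[[0,0,0],-0.22]]'
python3 -c "
from h import *
go(.56,-.1163,.244,1.31);print(manip.get_obs()['torque'])"
```

```text
clock: 4.98
position: [0.5597, -0.117, 0.2465]
ee_rot: [0.21, 0.978, 0.0, -0.001]
ft_force: [-9.2, 3.0, 3.3]
grip_width: 0.157
grasp_force: 49.1
clock: 5.4
position: [0.5597, -0.117, 0.2466]
ee_rot: [0.104, 0.995, 0.001, -0.0]
ft_force: [-7.8, 4.9, 5.4]
grip_width: 0.161
grasp_force: 71.1
t 5.4 pos [ 0.5597 -0.117   0.2466] yang 1.362 shift [-0.2  0.8  2.6] twist 0.052 F [-7.8  4.9  5.4] g 0.161 71.1 q [-0.29, 0.27, 0.49, 1.71, -0.14, 1.2, 1.6]
[ 0.81593316  1.76597102 -1.77913017]
```

The torque jumped to -1.8 N m, so the knob is against its stop. I'll release and rise.

```bash
python3 -m creep '[[[0,0,0],0],[[0,0,0],0],[[0,0,0],0],[[0,0,0],0]]' 0.6 >/dev/null
python3 -m creep '[[[0,0,-25],0],[[0,0,-60],0],[[0,0,-95],0],[[0,0,-95],0]]'
python3 -c "
from h import *
go(.5864,-.0289,.32,-.29);snap('wrist','w2')
band('w2',.2,.212,.557,-.117,.05)
band('w2',.14,.155,.557,-.117,.07)
band('w2',.168,.18,.583,-.03,.05)
"
```

```text
clock: 6.07
position: [0.5621, -0.1178, 0.3471]
ee_rot: [0.104, 0.995, 0.0, 0.005]
ft_force: [1.0, -0.9, 0.5]
grip_width: 0.599
grasp_force: 0.0
t 6.07 pos [ 0.5621 -0.1178  0.3471] yang 1.362 shift [-5.  92.  27.3] twist 1.652 F [ 1.  -0.9  0.5] g 0.599 0.0 q [-0.3, 0.2, 0.51, 1.57, -0.1, 1.39, 1.57]
1313 ((0.5594277381896973, -0.11615753918886185), (0.013994412496685982, 0.04516610503196716), 75.08808898925781) mean z
1531 ((0.5480809807777405, -0.0838538259267807), (0.09456261992454529, 0.06430606544017792), 55.95912170410156) mean z
2093 ((0.5859329700469971, -0.028823809698224068), (0.03166509047150612, 0.04040302708745003), 73.80380249023438) mean z
```

View pics/w2.png

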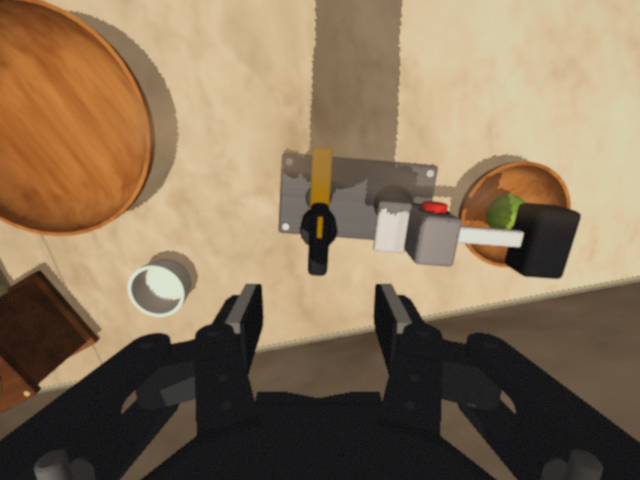

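The tab now points to the stand's -x, from (318,235) to (322,150). The bar has turned 1.47 rad, which puts it at the open stop. Next I go above the block.

```bash
python3 -m creep '[[[-1,18,0],0.12],[[-2,37,0],0.24],[[-3,55,0],0.36],[[-4,74,0],0.48],[[-5,92,0],0.6]]' 0.85 >/dev/null
python3 -m creep '[[[0,0,0],0.12],[[0,0,0],0.24],[[0,0,0],0.36],[[0,0,0],0.48],[[0,0,0],0.6]]' >/dev/null
python3 -m creep '[[[0,0,0],0.12],[[0,0,0],0.24],[[0,0,0],0.36],[[0,0,0],0.45],[[0,0,0],0.45]]' >/dev/null
python3 -c "
from h import *
go(.5857,-.0288,.203,-.2875);snap('wrist','w3')
band('w3',.168,.18,.583,-.03,.05)
"
```

```text
t 7.37 pos [ 0.5841 -0.0279  0.3391] yang -0.292 shift [ -0.3   1.9 136.1] twist -0.005 F [ 0.2  0.5 -1. ] g 0.85 0.0 q [-0.56, 0.25, 0.65, 1.55, -0.15, 1.39, -0.2]
2206 ((0.5864130854606628, -0.02885378710925579), (0.032642390578985214, 0.040288157761096954), 72.6378402709961) mean z
```

```bash
python3 -m creep '[[[0,2,30],0],[[0,2,60],0],[[0,2,90],0],[[0,2,115],0],[[0,2,133],0]]'
python3 -m creep '[[[0,0,0],0],[[0,0,0],0]]' > /dev/null
python3 -c "
from h import *
go(.5858,-.0288,.203,-.29);snap('wrist','w4');snap('side','side4')
im=cv2.imread('pics/side4.png')[130:350,230:430]
cv2.imwrite('pics/side4c.png',cv2.resize(im,None,fx=2.7,fy=2.7,interpolation=cv2.INTER_CUBIC))
"
```

```text
clock: 7.83
position: [0.5851, -0.0285, 0.204]
ee_rot: [0.8, 0.6, -0.001, -0.001]
ft_force: [0.1, -0.1, -0.1]
grip_width: 0.848
grasp_force: 0.0
t 8.0 pos [ 0.5858 -0.0287  0.2065] yang -0.286 shift [-0.1  0.   3.5] twist 0.004 F [0.1 0.2 0.6] g 0.854 0.0 q [-0.53, 0.36, 0.61, 1.71, -0.23, 1.14, -0.14]
```

View pics/side4c.png

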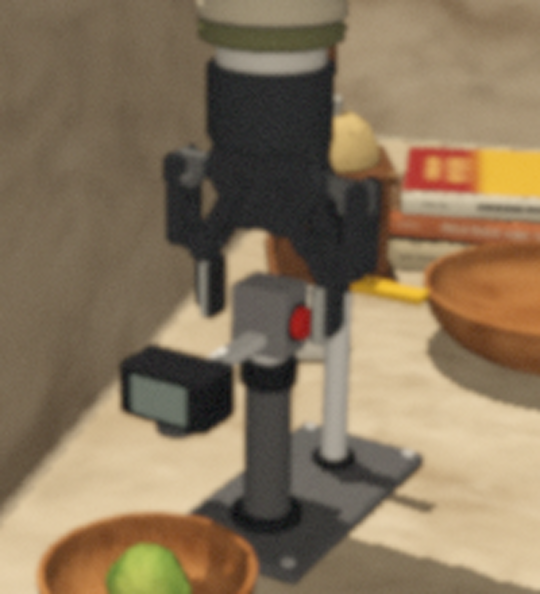

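The fingers straddle the block, with the right pad facing the red button at (300,323). I'll lower 4 mm and squeeze.

```bash
python3 -m creep '[[[0,0,4],0],[[0,0,4],0],[[0,0,4],0],[[0,0,4],0],[[0,0,4],0]]' 0.2 60
python3 -m creep '[[[0,0,0],0],[[0,0,0],0],[[0,0,0],0]]'
python3 -c "
from h import *
go(.5858,-.0288,.203,-.29);snap('side','side5');snap('wrist','w5')
im=cv2.imread('pics/side5.png')[190:310,260:400]
cv2.imwrite('pics/side5c.png',cv2.resize(im,None,fx=4,fy=4,interpolation=cv2.INTER_CUBIC))
"
```

```text
clock: 8.52
position: [0.5856, -0.0282, 0.2036]
ee_rot: [0.801, 0.599, -0.0, -0.001]
ft_force: [-7.4, 2.6, 6.9]
grip_width: 0.46
grasp_force: 60.2
clock: 8.77
position: [0.5856, -0.0283, 0.2036]
ee_rot: [0.801, 0.599, -0.0, -0.001]
ft_force: [-8.1, 2.5, 6.5]
grip_width: 0.464
grasp_force: 60.2
t 8.77 pos [ 0.5856 -0.0283  0.2036] yang -0.288 shift [-0.5  0.3  0.6] twist 0.002 F [-8.1  2.5  6.5] g 0.464 60.2 q [-0.53, 0.36, 0.61, 1.72, -0.23, 1.13, -0.14]
```

View pics/side5c.png

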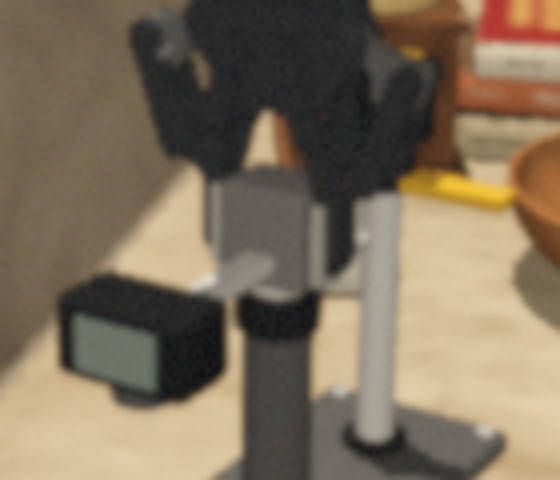

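The pads are closed on both sides of the block and the red button is hidden (pressed in). An opening of 0.464 is about 40 mm, which fits. Pulling up.

```bash
python3 -m creep '[[[0,0,-3],0],[[0,0,-8],0],[[0,0,-14],0],[[0,0,-20],0],[[0,0,-26],0]]'
python3 -m creep '[[[0,0,-6],0],[[0,0,-12],0],[[0,0,-18],0],[[0,0,-24],0],[[0,0,-30],0]]'
python3 -c "
from h import *
go(.5858,-.0288,.2936,-.29)"
```

```text
clock: 9.28
position: [0.5856, -0.0282, 0.2292]
ee_rot: [0.801, 0.598, -0.0, -0.001]
ft_force: [-4.8, 3.2, -4.6]
grip_width: 0.459
grasp_force: 61.0
clock: 9.7
position: [0.5856, -0.0282, 0.2593]
ee_rot: [0.801, 0.598, -0.0, -0.001]
ft_force: [-5.1, 2.4, -3.6]
grip_width: 0.458
grasp_force: 61.0
t 9.7 pos [ 0.5856 -0.0282  0.2593] yang -0.288 shift [ -0.5   0.3 -34.3] twist 0.002 F [-5.1  2.4 -3.6] g 0.458 61.0 q [-0.55, 0.31, 0.63, 1.66, -0.19, 1.24, -0.16]
```

```bash
python3 -m creep '[[[0,0,-6],0],[[0,0,-13],0],[[0,0,-20],0],[[0,0,-26],0],[[0,0,-31],0]]'
python3 -m creep '[[[0,0,-1],0],[[0,0,-2],0],[[0,0,-3],0],[[0,0,-4],0],[[0,0,-4],0]]'
python3 -c "
from h import *
go(.5858,-.0288,.2936,-.29)"
```

```text
clock: 10.12
position: [0.5856, -0.0282, 0.2905]
ee_rot: [0.801, 0.598, -0.0, -0.001]
ft_force: [-5.3, 3.4, -4.2]
grip_width: 0.463
grasp_force: 61.2
clock: 10.53
position: [0.5856, -0.0282, 0.2937]
ee_rot: [0.801, 0.598, -0.0, -0.001]
ft_force: [-5.4, 3.2, -6.8]
grip_width: 0.462
grasp_force: 63.3
t 10.53 pos [ 0.5856 -0.0282  0.2937] yang -0.288 shift [-0.5  0.4  0.1] twist 0.002 F [-5.4  3.2 -6.8] g 0.462 63.3 q [-0.55, 0.28, 0.64, 1.61, -0.17, 1.31, -0.18]
```

Up 90.1 mm, and the force is starting to rise. I'll nudge a little more to make sure it is on the stop, then look.

```bash
python3 -m creep '[[[0,0,-0.7],0],[[0,0,-1.5],0],[[0,0,-1.5],0],[[0,0,-1.5],0],[[0,0,-1.5],0]]'
python3 -c "
from h import *
go(.5858,-.0288,.2936,-.29);snap('side','side6')
im=cv2.imread('pics/side6.png')[110:400,220:440]
cv2.imwrite('pics/side6c.png',cv2.resize(im,None,fx=2,fy=2,interpolation=cv2.INTER_CUBIC))
"
```

```text
clock: 10.95
position: [0.5856, -0.0282, 0.2938]
ee_rot: [0.801, 0.598, -0.001, -0.001]
ft_force: [0.9, 4.4, -26.3]
grip_width: 0.464
grasp_force: 63.5
t 10.95 pos [ 0.5856 -0.0282  0.2938] yang -0.288 shift [-0.5  0.4  0.2] twist 0.002 F [  0.9   4.4 -26.3] g 0.464 63.5 q [-0.55, 0.28, 0.64, 1.61, -0.17, 1.31, -0.18]
```

View pics/side6c.png

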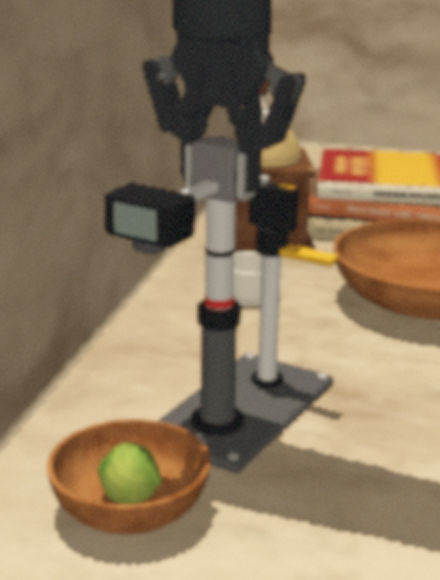

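The red ring shows just above the collar at (220,304) and the tube is firm against its stop (26 N). The bowl and lime look undisturbed, so I'll hand in.

```bash
python3 -c "
from h import *
print(manip.hand_in()); go(.5858,-.0288,.2936,-.29)"
```

```text
the job is handed in; nothing more can be done
None
the job is handed in; nothing more can be done
```

I handed the job in at about 11 s: the clamp knob is at its open stop, and the arm is holding the camera at the second stop with the button squeezed in; the bowl, lime and ramekin were not touched.

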